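# Set and lock the portioning stop

### The job

Push the sliding stop along its rail until its pointer lines up with the white line on the red clip at the front of the board. Then lock it there: the black wing nut only rests on top of its thread, so turn it backward (anticlockwise from above) until it drops into the thread start, then run it forward all the way down until it is tight on its washer. Leave the stop on the mark, and do not push the jar, pick pot or cheese beside the jig out of place.

Things in the scene. Friction and masses are not known exactly. Their poses are not given: they have to be found in the camera images.
- portion_board: fixed blue board of a cheese-portioning jig, 200 (its x, front to back) x 260 (its y) x 20 mm high; origin at the centre of its underside. A steel rail 56 mm wide runs along its y at x = +60 mm, top at 27 mm. White scale ticks along its front (-x) edge.
- stop (a joint): position of the sliding stop along the board's +y, m, 0 to 0.12; at 0 its centre line is at board y = -60 mm. No spring: it moves only when pushed with more than about 10 N along the rail (dry friction) and stays where it is left. Pushing the nut that hard against one of its stops shifts it too.
- pointer (a point): dark pointer tip at the front end of the stop's blade, on the stop's centre line, 22 mm above the worktop. The blade is an aluminium bar along board x, 126 mm long, 12 mm thick, from 22 to 50 mm above the worktop, with a dark line along its top; its middle is 95 mm in front of the stud axis (at the same y).
- push_face (a point): point on the right (-y) face of the blade, at mid-height, 110 mm in front of the stud axis: clear of the nut's wings, good for pushing the stop to +y. The opposite face is 12 mm further to +y.
- red_mark (a point): white line on top of the red clip (12 x 10 x 22 mm, fixed at the front edge of the board), at its board side, axes as the board's; the pointer must come to the same board y. At the start the clip is 30 to 105 mm to the +y side of the pointer.
- stud_axis (a point): centre of the 46 mm steel washer on the stop's carriage (70 x 60 mm), 48 mm above the worktop, on the axis of the upright steel stud. The stud has a coarse right-hand thread (9 mm per turn), a plain end above it and a 25 mm retaining cap at 104 to 111 mm above the worktop: the nut cannot come off.
- nut_lift (a joint): height of the wing nut above its tight position, m: 0 = tight on the washer. At the start it rests on the thread's top end at about 0.0145 to 0.017; turned backward it climbs to 0.018, then drops by 9 mm to about 0.009 to 0.0095: it is in the thread start. From there it goes down 9 mm per turn forward.
- wing_nut (a joint): angle of the nut, rad, grows backward (anticlockwise from above); 0 = tight, a hard stop, wings along board x. Starts at 4.1 to 5.5; the drop comes at 6.35 to 6.5, a hard stop at 6.78. Turned forward before it drops, it binds at about 3.4. After the drop about 1 turn forward makes it tight. It turns easily (under 1.5 N at the wings) and stays where left.
- nut_top (a point): centre of the nut's hub top on the axis, 34 mm above its underside. Hub 36 mm across (42 at the foot). Two black wings, upright plates 9 mm thick and 18 mm high (14 to 32 mm above the nut's underside), reach 54 mm out from the axis on opposite sides. A fingertip can push them round about 42 mm from the axis; they can also be pinched.
- wing_tip (a point): middle of the outer part of the wing with the yellow dot, 45 mm from the axis, 23 mm above the nut's underside; the other wing is opposite.
- jam_jar: bystander: jar with a red lid, 75 mm across, 92 mm high, loose; origin under its centre
- pick_cup: bystander: blue-grey pot of wooden picks, 48 mm across, 79 mm high, loose; origin under its centre
- cheese_wedge: bystander: wrapped wedge of cheese, 58 x 111 x 44 mm, loose; origin under its centre

How it is judged:
By the outcome, as a careful person would: the job done as asked, in the order asked, and still so for the second after the job is handed in, with the robot touching nothing.
It also fails if it takes over 67 s, if anything falls off the work surface, if the arm or the gripper's body presses on something with over 40 N, if the wrist force passes 120 N, or if a joint passes its speed limit or range.

### The arm

A 6-joint arm with a two-finger parallel gripper is mounted at the origin on a cart in front of the work surface, level with it; the furniture and walls round the work are solid. World frame = base frame: x ahead of the robot, y to its left, z up, the work surface at z = 0. Lengths are in m, angles in rad, forces in N, time in s.
With the tool pointing down it reaches from about 0.275 to 0.875 m from the base axis. Payload 12.5 kg.
Tool frame: the origin (TCP) lies on the centre line of the jaws, within the pads' length; the fingertips stand manip.tip_extent ahead of it and the grasp point (between the pads) lies 8 mm behind it (manip.tip_extent is the distance from the TCP to the fingertips, in m); x points along the fingers, y is the direction in which the jaws open and shut, and the axes are right-handed (so a half turn about x gives the same grasp; the last joint's range is limited). The gripper opens to 85 mm and grips with 20 to 120 N. Pads are 22 mm wide; open, the fingers measure 114 mm over their backs; the gripper's body (76 mm by 85 mm) begins 54 mm behind the grasp point. The pads swing forward as they close: fully open they stand 13 mm farther back than shut.
Start: joints at [-1.307, 0.351, 1.652, -0, 1.139, -0.085], TCP at [0.188, -0.517, 0.242] pointing down, gripper open.
Joint ranges: [-2.75, 2.75], [-0.79, 2.1], [0.01, 2.65], [-1.57, 4.71], [0.07, 3.14], [-2.87, 2.87]. Speed limits (rad/s): [2.22, 2.22, 2.79, 3.14, 3.14, 3.14].

### API

Orientations are given as a unit quaternion [w, x, y, z].
In Python, from rig import manip gives the robot as it stands. The module is installed in compiled form; this text tells all that it offers. Calls block until the motion is done:
- manip.move_ptp(position, orientation): joint-space move of the TCP to a pose.
- manip.movel(position, orientation=None, rate=0.15): straight line of the TCP; orientation=None keeps the orientation; rate is the mean speed in m/s.
- manip.set_joints(angles): joint-space move.
- manip.gripper_to(opening, grasp_force=None): finger opening in m; grasp_force is the grip in N (None keeps the last); returns when the fingers have stopped.
- manip.wait(seconds).
- manip.solve_ik(position, orientation): joint angles nearest the present ones, or None.
- manip.sense(): the state.
- manip.camera(name): name is "scene" or "top"; returns a dict with "pixels" (480x640x3 uint8, red, green, blue), "depth" (480x640 float32, m along the optical axis (not along the pixel's ray), 0 where there is no reading), "camera_matrix" (3x3 intrinsics, pixels), "k1" (the pictures are not rectified: a ray, as slopes to the right and down, at radius r is drawn at 1 + k1 r^2 times it, then the intrinsics apply), "R" (3x3) and "t" (3): a world point X has camera coordinates R X + t. Camera axes: x right, y down, z forward; pixel columns grow to the right and rows downward; lengths in m; the calibration is good to about 2 mm. A picture is of the moment at which its call begins.
A pose or a line that the arm cannot do raises manip.Unreachable and nothing moves.
- manip.finish_job(): hands the job in, once; it reports no verdict.
Trained networks look in a picture, given as the dict that the camera call returned (one of the last four; its "shot" number tells which), for a name from the list of things; names that differ only in an ending like _2 or _b are one class to them, and where a whole thing is asked for, a point or a joint stands for the part that bears it (a point fixed in the world has none). Each returns a list of dicts, best first, with "conf" (0 to 1); they miss things now and then, are a little off and sometimes report something else, mostly with a low value. They report only what shows in the picture. A call takes as long as a camera call.
- manip.look_for(label, picture): "point" ([column, row] in pixels, amid what is visible of it).
- manip.masks_of(label, picture): "region" (480x640 bool, what is visible of it) and "point" ([column, row] in pixels, amid what is visible of it).
The state is a dict: "time": time; "joint_positions": joint angles; "joint_vel": joint speeds; "tau": joint torques, N m; "eef_pos": TCP position; "eef_rot": TCP orientation; "ft_force": force on the tool from outside, world axes, zero at the start; "wrist_torque": the same for the moment, N m; "opening": finger opening in m.
Only numpy, scipy, OpenCV 4.12 (cv2) and the standard library are available. Lean on these libraries where they do the work, as an engineer would, in place of code of your own. Each camera call takes 0.05 s, during which the arm holds its last target.

## Working session

There is one attempt and no reset: what is moved stays moved. The work goes in short steps, each a Python script; the robot and the scene stay as the last script left them, time stands still between calls to the robot, and variables do not carry over. Pictures are saved under pics/ and viewed, and the job is handed in when it is done.

```bash
mkdir -p pics; cat > h.py <<'E'
import numpy as np, cv2
from rig import manip
def save(c,n,crop=None,scale=1):
    im=cv2.cvtColor(c["pixels"],cv2.COLOR_RGB2BGR)
    if crop: a,b,d,e=crop; im=im[b:e,a:d]
    if scale!=1: im=cv2.resize(im,None,fx=scale,fy=scale,interpolation=cv2.INTER_CUBIC)
    cv2.imwrite("pics/"+n,im)
def ray(c,p):
    K=np.array(c["camera_matrix"]);k1=c["k1"]
    d=np.array([(p[0]-K[0,2])/K[0,0],(p[1]-K[1,2])/K[1,1]]);u=d.copy()
    for _ in range(20): u=d/(1+k1*(u@u))
    return np.array([u[0],u[1],1.])
def at_z(c,p,z):
    R=np.array(c["R"]);t=np.array(c["t"]);o=-R.T@t;d=R.T@ray(c,p)
    return o+d*(z-o[2])/d[2]
def at_d(c,p):
    z=c["depth"][int(round(p[1])),int(round(p[0]))]
    return np.array(c["R"]).T@(ray(c,p)*z-np.array(c["t"])) if z>0 else None
def proj(c,X):
    x=np.array(c["R"])@X+np.array(c["t"]);u=x[:2]/x[2];u=u*(1+c["k1"]*(u@u));K=np.array(c["camera_matrix"])
    return np.array([K[0,0]*u[0]+K[0,2],K[1,1]*u[1]+K[1,2]])
E
python3 - <<'E'
from h import *
np.set_printoptions(precision=4,suppress=True)
print(manip.tip_extent, manip.sense())
for n in("top","scene"):
    c=manip.camera(n);save(c,n+"0.png");print(n,c["R"],c["t"],c["camera_matrix"],c["k1"])
    for l in["portion_board","pointer","push_face","red_mark","stud_axis","nut_top","wing_tip","jam_jar","pick_cup","cheese_wedge"]:
        for r in manip.look_for(l,c)[:2]:
            print(l,r["point"],round(r["conf"],2),at_d(c,r["point"]))
E
```

```text
0.011 {'time': 0.0, 'joint_positions': array([-1.3066,  0.3513,  1.6524,  0.    ,  1.1391, -0.0846]), 'joint_vel': array([ 0.0007, -0.0012,  0.0017, -0.0006, -0.0008, -0.0004]), 'tau': array([ -0.0019, -50.6106, -29.1405,  -0.0002,   0.0046,   0.    ]), 'eef_pos': array([ 0.1879, -0.5166,  0.2417]), 'eef_rot': array([-0.1223, -0.6963, -0.1231,  0.6964]), 'ft_force': array([ 0.0851, -0.1511, -0.4218]), 'wrist_torque': array([-0.0082, -0.0532,  0.0124]), 'opening': 0.08542923718710971}
top [[-0.0084 -1.     -0.0011]
 [-0.9974  0.0085 -0.0716]
 [ 0.0716  0.0005 -0.9974]] [-0.0438  0.581   1.1204] [[623.0922   0.     315.9085]
 [  0.     623.0922 248.2998]
 [  0.       0.       1.    ]] -0.035401198456810924
portion_board [361.6, 275.0] 0.61 [ 0.5311 -0.1318  0.0199]
pointer [386.5, 253.3] 0.67 [ 0.5687 -0.1749  0.0479]
pointer [387.4, 243.1] 0.33 [ 0.5829 -0.171   0.0986]
push_face [389.2, 249.7] 0.87 [ 0.5734 -0.1768  0.073 ]
red_mark [352.9, 335.1] 0.55 [ 0.4208 -0.1157  0.0012]
red_mark [362.9, 272.6] 0.28 [ 0.5354 -0.1342  0.0208]
stud_axis [385.3, 251.9] 0.74 [ 0.5709 -0.1723  0.05
[... 574 characters left out ...]
9, 314.8] 0.87 [ 0.5187 -0.1746  0.0498]
portion_board [368.1, 296.5] 0.27 [ 0.5728 -0.2022  0.0949]
pointer [362.2, 309.9] 0.96 [ 0.5715 -0.1929  0.0486]
pointer [370.3, 293.6] 0.21 [ 0.5796 -0.1987  0.0942]
push_face [358.1, 314.9] 0.71 [ 0.5616 -0.1957  0.0446]
red_mark [355.7, 314.1] 0.63 [ 0.5585 -0.193   0.0458]
red_mark [328.3, 317.0] 0.41 [ 0.514  -0.1771  0.0499]
stud_axis [357.7, 312.1] 0.6 [ 0.5641 -0.1907  0.0449]
nut_top [370.4, 292.9] 0.69 [ 0.5799 -0.1983  0.0954]
wing_tip [370.8, 295.6] 0.79 [ 0.578  -0.2024  0.0941]
jam_jar [370.6, 197.9] 0.77 [0.7298 0.0143 0.0725]
pick_cup [198.8, 219.9] 0.57 [0.4136 0.1455 0.0548]
cheese_wedge [464.8, 310.3] 0.82 [ 0.7247 -0.2815  0.0448]
```

```bash
python3 - <<'E'
from h import *
c=manip.camera("top");save(c,"topz.png",(230,190,490,385),3)
c=manip.camera("scene");save(c,"scz.png",(190,190,450,385),3)
E
```

```text
(no output)
```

View pics/top0.png

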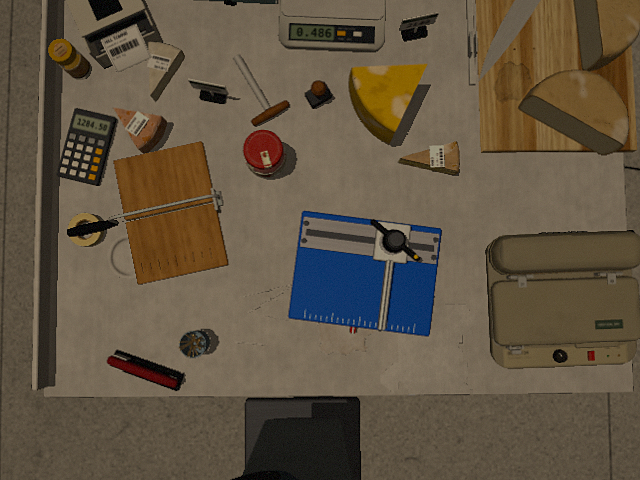

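View pics/topz.png

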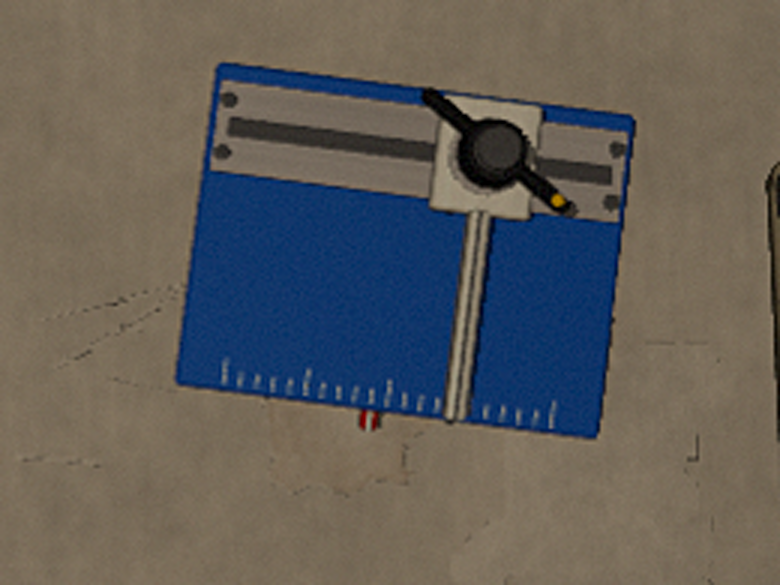

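View pics/scz.png

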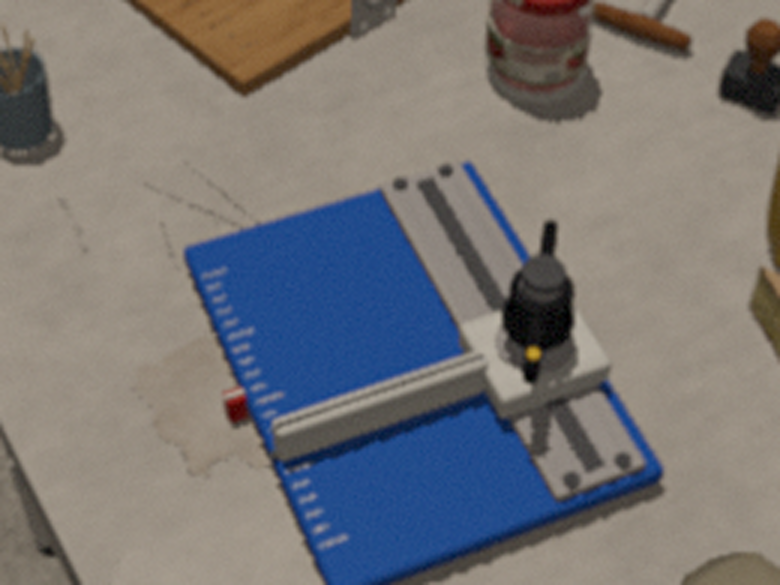

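View pics/scene0.png

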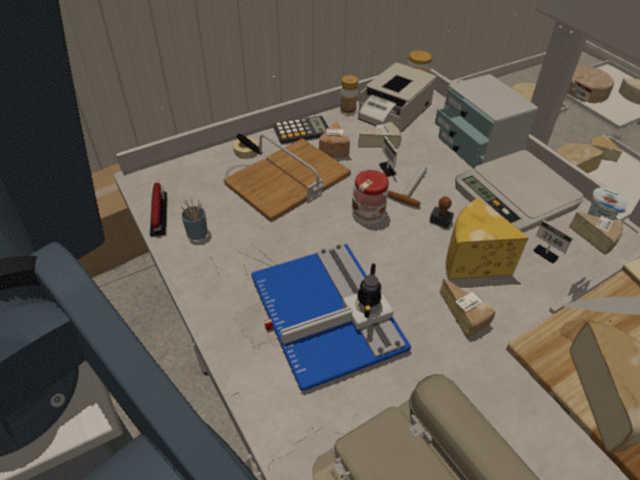

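The top view shows the board with corners near (303,211), (442,229), (429,336) and (289,318). The pointer is at about (382,329), the clip's white line at about (353,329), the nut at (395,241) and the yellow dot at (416,257). Next I'll fit the geometry.

```bash
cat >> h.py <<'E'
def board(c,z=0.02):
    hsv=cv2.cvtColor(c["pixels"],cv2.COLOR_RGB2HSV)
    m=cv2.inRange(hsv,(100,150,60),(125,255,255)); m[:200]=0;m[345:]=0;m[:,:280]=0;m[:,450:]=0
    cn,_=cv2.findContours(m,cv2.RETR_EXTERNAL,cv2.CHAIN_APPROX_NONE)
    P=np.vstack([k[:,0] for k in cn if len(k)>30]).astype(float)
    W=np.array([at_z(c,p,z)[:2] for p in P]).astype(np.float32)
    return cv2.minAreaRect(W), m
E
python3 - <<'E'
from h import *
np.set_printoptions(precision=4,suppress=True)
c=manip.camera("top")
r,m=board(c);print(r)
q=[(303,211),(441.7,229),(429.3,336),(289,318)]
Q=np.array([at_z(c,p,.02)[:2] for p in q]);print(Q,Q.mean(0))
for i in range(4): d=Q[(i+1)%4]-Q[i];print(np.linalg.norm(d),np.degrees(np.arctan2(d[1],d[0])))
for p in [(382,329),(352.7,329)]: print(at_z(c,p,.022))
print(at_d(c,(395,241)),at_d(c,(416,257)),at_d(c,(374,222)))
save(c,"clipz.png",(330,290,410,345),10)
E
```

```text
((0.5354918241500854, -0.13800139725208282), (0.25753381848335266, 0.19791170954704285), 82.09333038330078)
[[ 0.6498 -0.0256]
 [ 0.6143 -0.2804]
 [ 0.4192 -0.2535]
 [ 0.454   0.0013]] [ 0.5343 -0.1395]
0.2572762993971113 -97.91377213155619
0.19701271319113522 172.14986986333213
0.2571235783999132 82.21201021004875
0.1975774092389901 -7.8058445056654255
[ 0.4328 -0.1674  0.022 ]
[ 0.4332 -0.1142  0.022 ]
[ 0.5851 -0.1819  0.1151] [ 0.559  -0.2202  0.0935] [ 0.6198 -0.149   0.0945]
```

View pics/clipz.png

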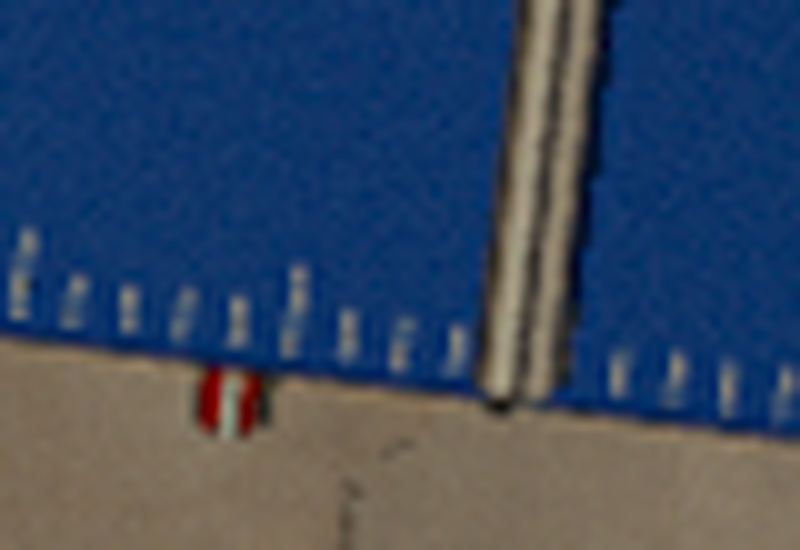

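```bash
cat >> h.py <<'E'
YAW=np.radians(-7.86); BC=np.array([0.5350,-0.1388])
BX=np.array([np.cos(YAW),np.sin(YAW)]); BY=np.array([-BX[1],BX[0]])
def tob(X): d=np.asarray(X)[:2]-BC; return np.array([d@BX,d@BY])
def tow(b): return BC+b[0]*BX+b[1]*BY
E
python3 - <<'E'
from h import *
np.set_printoptions(precision=4,suppress=True)
c=manip.camera("top")
f=lambda x,y:(330+(x+.5)/10-.5,290+(y+.5)/10-.5)
for n,p,z in [("white",f(231,378),.022),("white2",f(228,430),.022),("tip",f(499,404),.022),("linefront",f(527,395),.05),("linemid",f(545,200),.05),("lineback",f(563,10),.05)]:
    print(n,p,tob(at_z(c,p,z)))
# hub top
c2=manip.camera("scene")
for z in(.098,.111):print("cap",tob(at_z(c,(230+(498+.5)/3-.5,190+(146+.5)/3-.5),z)))
a=tob(at_d(c,(416,257)));b=tob(at_d(c,(374,222)));d=a-b;print(a,b,(a+b)/2,np.arctan2(d[1],d[0]))
for z in (.09,.094,.096):
  a=tob(at_z(c,(416,257),z));b=tob(at_z(c,(373.5,221.5),z));d=a-b;print((a+b)/2,np.linalg.norm(d),np.arctan2(d[1],d[0]))
s=manip.sense()
def R2q(yx):pass
E
```

```text
white (352.65, 327.35) [-0.1012  0.0109]
white2 (352.35, 332.55) [-0.1106  0.0102]
tip (379.45, 329.95) [-0.0997 -0.0379]
linefront (382.25, 329.05) [-0.0962 -0.0397]
linemid (384.05, 309.55) [-0.0616 -0.0387]
lineback (385.85, 290.55) [-0.0279 -0.0378]
cap [ 0.0619 -0.0384]
cap [ 0.0605 -0.0369]
[ 0.0346 -0.0768] [0.0853 0.0016] [ 0.06   -0.0376] -2.1449784918590202
[ 0.061  -0.0379] 0.09516685521356771 -2.1429957237455417
[ 0.0606 -0.0374] 0.09481077575051818 -2.1429957237455426
[ 0.0604 -0.0372] 0.09463273601899334 -2.1429957237455426
```

```bash
cat >> h.py <<'E'
from scipy.spatial.transform import Rotation
def quat(phi):  # jaw axis at board angle phi, tool down
    a=phi+YAW; y=np.array([np.cos(a),np.sin(a),0]);x=np.array([0,0,-1.]);M=np.column_stack([x,y,np.cross(x,y)])
    q=Rotation.from_matrix(M).as_quat(); return np.array([q[3],*q[:3]])
def W3(bx,by,z): return np.array([*tow((bx,by)),z])
def st(t=""):
    s=manip.sense(); print(t,"t=%.2f"%s["time"],"p",np.round(s["eef_pos"],4),"b",np.round(tob(s["eef_pos"]),4),"F",np.round(s["ft_force"],1),"M",np.round(s["wrist_torque"],2),"op %.4f"%s["opening"],"j6 %.3f"%s["joint_positions"][5]); return s
E
python3 - <<'E'
from h import *
np.set_printoptions(precision=3,suppress=True)
for ph in np.arange(-np.pi,np.pi,np.pi/6):
    print(round(ph,2),manip.solve_ik(W3(-.05,-.0385,.2),quat(ph)),manip.solve_ik(W3(.06,.0106,.08),quat(ph)))
E
```

```text
-3.14 [-0.432  0.329  1.799 -0.     1.014  2.847] None
-2.62 [-0.432  0.329  1.799 -0.     1.014  2.323] [-0.301  0.658  1.603 -0.     0.88   2.454]
-2.09 [-0.432  0.329  1.799 -0.     1.014  1.8  ] [-0.301  0.658  1.603 -0.     0.88   1.93 ]
-1.57 [-0.432  0.329  1.799 -0.     1.014  1.276] [-0.301  0.658  1.603 -0.     0.88   1.407]
-1.05 [-0.432  0.329  1.799 -0.     1.014  0.753] [-0.301  0.658  1.603 -0.     0.88   0.883]
-0.52 [-0.432  0.329  1.799 -0.     1.014  0.229] [-0.301  0.658  1.603 -0.     0.88   0.359]
-0.0 [-0.432  0.329  1.799 -0.     1.014 -0.295] [-0.301  0.658  1.603 -0.     0.88  -0.164]
0.52 [-0.432  0.329  1.799 -0.     1.014 -0.818] [-0.301  0.658  1.603 -0.     0.88  -0.688]
1.05 [-0.432  0.329  1.799 -0.     1.014 -1.342] [-0.301  0.658  1.603 -0.     0.88  -1.211]
1.57 [-0.432  0.329  1.799 -0.     1.014 -1.865] [-0.301  0.658  1.603 -0.     0.88  -1.735]
2.09 [-0.432  0.329  1.799 -0.     1.014 -2.389] [-0.301  0.658  1.603 -0.     0.88  -2.259]
2.62 None [-0.301  0.658  1.603 -0.     0.88  -2.782]
```

```bash
python3 - <<'E'
from h import *
q=quat(-np.pi/2)
manip.move_ptp(W3(-.05,-.0385,.15),q); st("above")
manip.gripper_to(0.05); 
manip.movel(W3(-.05,-.0385,.043),rate=0.12); st("down")
manip.gripper_to(0.0,40); st("grip")
c=manip.camera("scene");save(c,"grip.png",(190,140,450,385),2.5)
E
```

```text
above t=3.04 p [ 0.4802 -0.1707  0.1502] b [-0.0499 -0.0391] F [ 0.1 -0.1  0.5] M [-0.01 -0.03  0.01] op 0.0860 j6 1.276
down t=4.53 p [ 0.4806 -0.1703  0.0436] b [-0.0496 -0.0386] F [ 0.  -0.3  0.2] M [-0.02  0.03  0.02] op 0.0499 j6 1.276
grip t=4.95 p [ 0.4804 -0.1701  0.0435] b [-0.0498 -0.0385] F [-0.4  1.1  5.5] M [ 0.2   0.2  -0.04] op 0.0107 j6 1.276
```

View pics/grip.png

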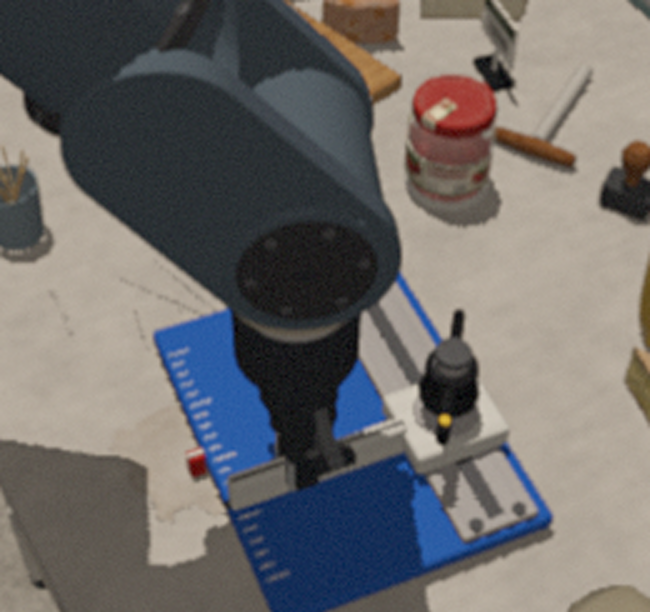

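The jaws hold the blade, at about (310,460) in the picture, with almost no side force. Now I'll drag it to the mark, release, raise the arm and check.

```bash
python3 - <<'E'
from h import *
np.set_printoptions(precision=4,suppress=True)
manip.movel(W3(-.05,.0106,.043),rate=0.06); manip.wait(.3); st("moved")
manip.gripper_to(0.05); st("open")
manip.movel(W3(-.05,.0106,.15),rate=0.15)
manip.gripper_to(0.066)
s=manip.sense();j=s["joint_positions"].copy(); j[0]=-1.1; manip.set_joints(j); st()
c=manip.camera("top");save(c,"clip1.png",(320,290,400,345),10);save(c,"top1.png")
E
```

```text
moved t=6.27 p [ 0.4871 -0.122   0.0435] b [-0.0498  0.0101] F [-2.2 -3.8  6.1] M [-0.74  0.41 -0.09] op 0.0109 j6 1.371
open t=6.72 p [ 0.4869 -0.1214  0.043 ] b [-0.05    0.0107] F [ 0.1 -0.3 -0.8] M [ 0.02 -0.04  0.01] op 0.0504 j6 1.371
 t=9.29 p [ 0.2686 -0.4236  0.1495] b [-0.2249 -0.3185] F [0.6 0.3 0.2] M [-0.01  0.01 -0.  ] op 0.0658 j6 1.371
```

View pics/clip1.png

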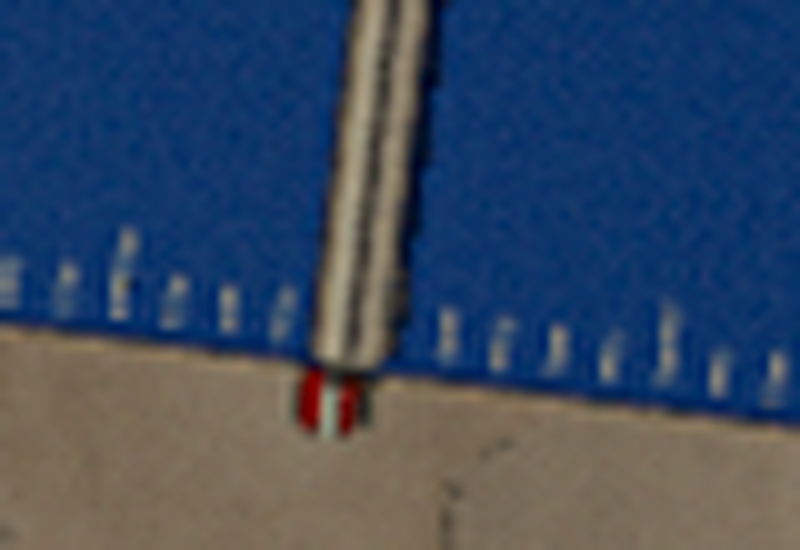

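View pics/top1.png

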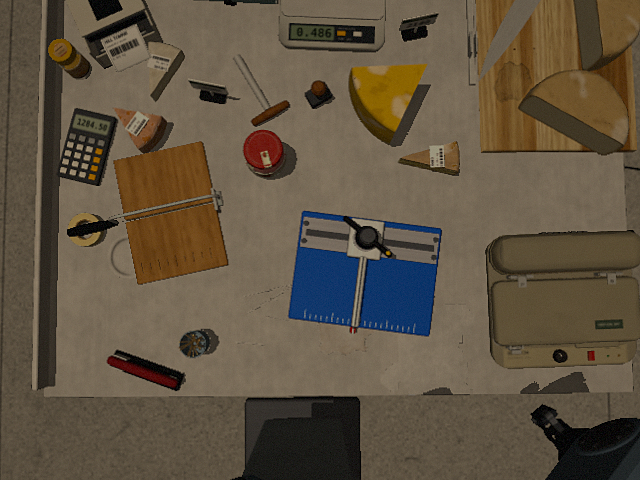

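```bash
cat > ck.py <<'E'
from h import *
np.set_printoptions(precision=5,suppress=True)
def run(c):
    g=cv2.cvtColor(c["pixels"],cv2.COLOR_RGB2GRAY).astype(float)
    hs=cv2.cvtColor(c["pixels"],cv2.COLOR_RGB2HSV)
    # blade dark line: in each row, find blade extent via non-blue, z=.05
    out=[]
    for r in range(285,323):
        m=(hs[r,:,1]<110)&(g[r]>60)
        xs=[x for x in range(335,400) if m[x]]
        # longest run including gaps<=2
        if not xs: continue
        runs=[[xs[0]]]
        for x in xs[1:]:
            (runs[-1].append(x) if x-runs[-1][-1]<=3 else runs.append([x]))
        k=max(runs,key=len)
        if len(k)<5: continue
        a,b=k[0],k[-1]
        seg=g[r,a+2:b-1]; i=np.argmin(seg)+a+2
        # subpixel dark min
        w=np.clip(g[r,a+2:b-1].max()-g[r,i-2:i+3],0,None); x=(w*np.arange(i-2,i+3)).sum()/w.sum()
        out.append(tob(at_z(c,(x,r),.05)))
    o=np.array(out);p=np.polyfit(o[:,0],o[:,1],1)
    res=o[:,1]-np.polyval(p,o[:,0]);k=abs(res)<.0015;p=np.polyfit(o[k,0],o[k,1],1)
    print("blade line by at -0.098:",np.polyval(p,-.098),"at 0.06",np.polyval(p,.06),"slope",p[0],k.sum())
    # white line centroid on clip
    w=[]
    for r in range(328,334):
        s=slice(346,361); red=hs[r,s]; 
        v=c["pixels"][r,s].astype(float); wt=np.clip(v[:,1]-85,0,None)   # green channel: high in white
        # keep between reds
        R=(v[:,0]>v[:,1]*1.8)&(v[:,0]>60); ix=np.where(R)[0]
        if len(ix)<2: continue
        a,b=ix[0],ix[-1]; gg=v[a:b+1,1]; gg=gg-gg.min(); x=(gg*np.arange(a,b+1)).sum()/gg.sum()+346
        w.append(tob(at_z(c,(x,r),.022)))
    print("white",np.array(w),np.median(np.array(w)[:,1]))
if __name__=="__main__": run(manip.camera("top"))
E
python3 ck.py; python3 - <<'E'
from h import *
c=manip.camera("scene");save(c,"clips.png",(240,280,320,340),10)
E
```

```text
blade line by at -0.098: 0.009619168969730632 at 0.06 0.009309738599868816 slope -0.001958420062416562 38
white [[-0.10241  0.01096]
 [-0.10414  0.01032]
 [-0.10595  0.01024]
 [-0.10777  0.01023]
 [-0.10968  0.01097]] 0.010323124594610756
```

View pics/clips.png

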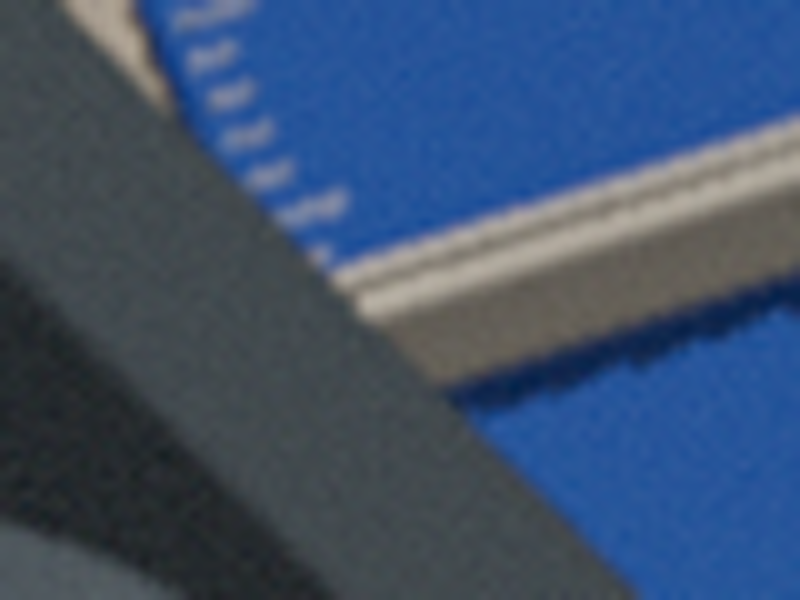

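```bash
python3 - <<'E'
from h import *
manip.set_joints([-1.307, 0.351, 1.652, -0, 1.139, 1.37]);st()
c=manip.camera("scene");save(c,"clips2.png",(250,290,310,335),13)
np.save("sc2.npy",c["pixels"])
E
python3 ck.py
```

```text
t=10.10 p [ 0.1882 -0.5157  0.2409] b [-0.292  -0.4208] F [-0.4  0.3 -0.6] M [ 0.01 -0.05 -0.05] op 0.0664 j6 1.370
blade line by at -0.098: 0.009780106912728969 at 0.06 0.009216477127466156 slope -0.0035672771219165257 37
white [[-0.1024   0.01089]
 [-0.10415  0.01034]
 [-0.10595  0.01025]
 [-0.10777  0.01022]
 [-0.10968  0.01095]] 0.010338098093208395
```

View pics/clips2.png

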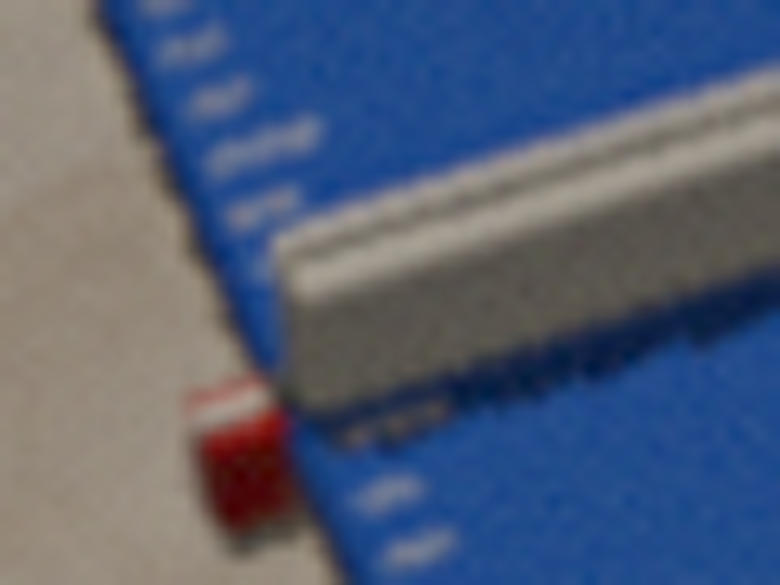

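```bash
python3 - <<'E'
from h import *
np.set_printoptions(precision=4,suppress=True)
c=manip.camera("scene");f=lambda x,y:(250+(x+.5)/13-.5,290+(y+.5)/13-.5)
for p,z in [((200,412),.022),((235,403),.022),((262,396),.022),((305,253),.05),((540,176),.05),((770,92),.05),((292,400),.022)]: print(p,tob(at_z(c,f(*p),z)))
E
```

```text
(200, 412) [-0.111   0.0107]
(235, 403) [-0.1063  0.0103]
(262, 396) [-0.1026  0.01  ]
(305, 253) [-0.095   0.0098]
(540, 176) [-0.0625  0.0098]
(770, 92) [-0.0295  0.0112]
(292, 400) [-0.0992  0.0079]
```

Both cameras put the blade line within about 0.5–0.8 mm of the white line, so the stop can stay there. Next is turning the nut backward: the open fingers straddle the hub and J6 turns, so both wings are pushed as a pure couple.

```bash
cat >> h.py <<'E'
AX=(0.0605,0.0098)
def down(phi,z,op=0.076):
    manip.move_ptp(W3(*AX,.16),quat(phi)); manip.gripper_to(op); manip.movel(W3(*AX,z),quat(phi),rate=.12)
def turn(phi,z,**k):
    j=manip.solve_ik(W3(*AX,z),quat(phi)); manip.set_joints(j)
E
python3 - <<'E'
from h import *
down(-2.85,.081); st("dn")
for ph in (-2.4,-1.9,-1.4,-0.9,-.5,-.2): turn(ph,.081); st(ph)
c=manip.camera("top");save(c,"t2.png",(290,180,450,300),5)
c=manip.camera("scene");save(c,"s2.png",(190,140,450,385),2.5)
E
```

```text
dn t=13.35 p [ 0.5967 -0.1375  0.0817] b [0.061  0.0097] F [0.5 1.3 0.6] M [ 0.01 -0.06 -0.05] op 0.0757 j6 2.685
-2.4 t=13.86 p [ 0.5966 -0.1375  0.0817] b [0.0609 0.0097] F [-0.1  0.1  0.3] M [-0.01  0.02  0.06] op 0.0760 j6 2.238
-1.9 t=14.41 p [ 0.5964 -0.1374  0.0812] b [0.0606 0.0098] F [ 0.1 -1.  -0.8] M [-0.06  0.01  0.02] op 0.0761 j6 1.739
-1.4 t=14.96 p [ 0.5964 -0.1374  0.0811] b [0.0606 0.0098] F [ 0.6 -0.5  0.1] M [0.03 0.01 0.02] op 0.0762 j6 1.240
-0.9 t=15.51 p [ 0.5963 -0.1374  0.081 ] b [0.0605 0.0098] F [-0.1 -0.3  0.5] M [ 0.02  0.01 -0.06] op 0.0761 j6 0.740
-0.5 t=15.97 p [ 0.5963 -0.1374  0.081 ] b [0.0605 0.0098] F [-0.1  0.2 -0.2] M [ 0.04  0.01 -0.  ] op 0.0760 j6 0.341
-0.2 t=16.37 p [ 0.5963 -0.1374  0.081 ] b [0.0605 0.0098] F [-0.4  0.8 -0.3] M [ 0.02 -0.02 -0.01] op 0.0758 j6 0.042
```

View pics/t2.png

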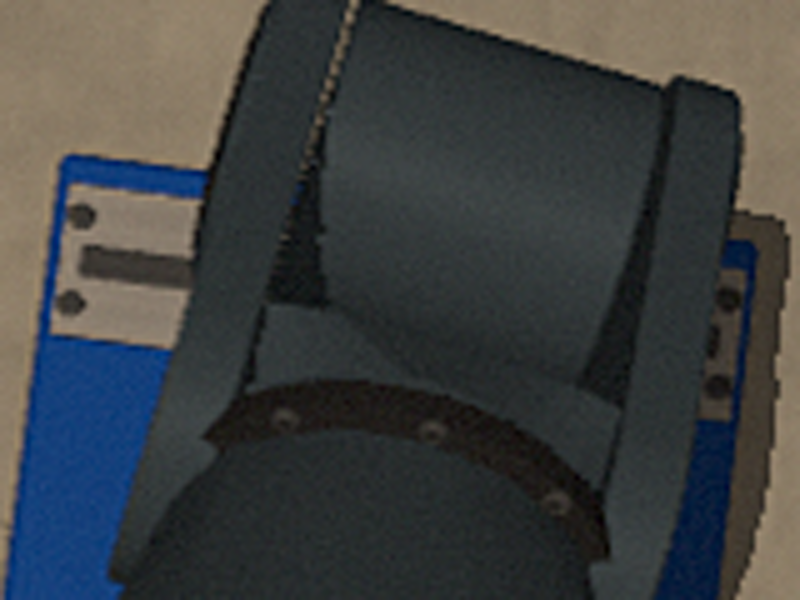

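View pics/s2.png

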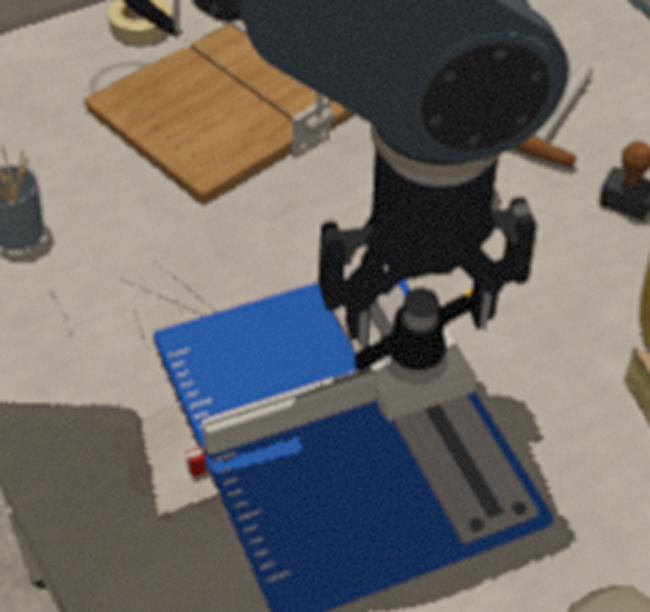

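```bash
cat >> h.py <<'E'
def nuth(c,n=None):
    # yellow dot + black wing points near axis: heights
    hs=cv2.cvtColor(c["pixels"],cv2.COLOR_RGB2HSV)
    m=cv2.inRange(hs,(18,130,90),(35,255,255)); a=W3(*AX,.08)
    ys,xs=np.where(m>0)
    P=[at_d(c,(x,y)) for x,y in zip(xs,ys)]
    P=np.array([p for p in P if p is not None and np.hypot(*(p-a)[:2])<.065 and .05<p[2]<.12])
    if len(P): 
        q=np.median(P,0); d=tob(q)-np.array(AX); print("dot n",len(P),"z %.4f"%q[2],"r %.4f"%np.hypot(*d),"ang %.3f"%np.arctan2(d[1],d[0]))
    else: print("no dot")
E
python3 - <<'E'
from h import *
nuth(manip.camera("scene"))
for ph in (-.12,-.05): turn(ph,.081); st(ph); nuth(manip.camera("scene"))
c=manip.camera("scene");save(c,"s3.png",(290,190,430,320),5.5)
E
```

```text
dot n 7 z 0.0892 r 0.0407 ang 0.172
-0.12 t=16.77 p [ 0.5963 -0.1374  0.081 ] b [0.0605 0.0098] F [-0.  -0.4 -1. ] M [0.05 0.02 0.06] op 0.0762 j6 -0.042
dot n 7 z 0.0905 r 0.0399 ang 0.243
-0.05 t=17.07 p [ 0.5963 -0.1374  0.081 ] b [0.0605 0.0098] F [-0.9 -0.5 -0.1] M [ 0.01 -0.01  0.03] op 0.0762 j6 -0.112
dot n 8 z 0.0892 r 0.0412 ang 0.338
```

View pics/s3.png

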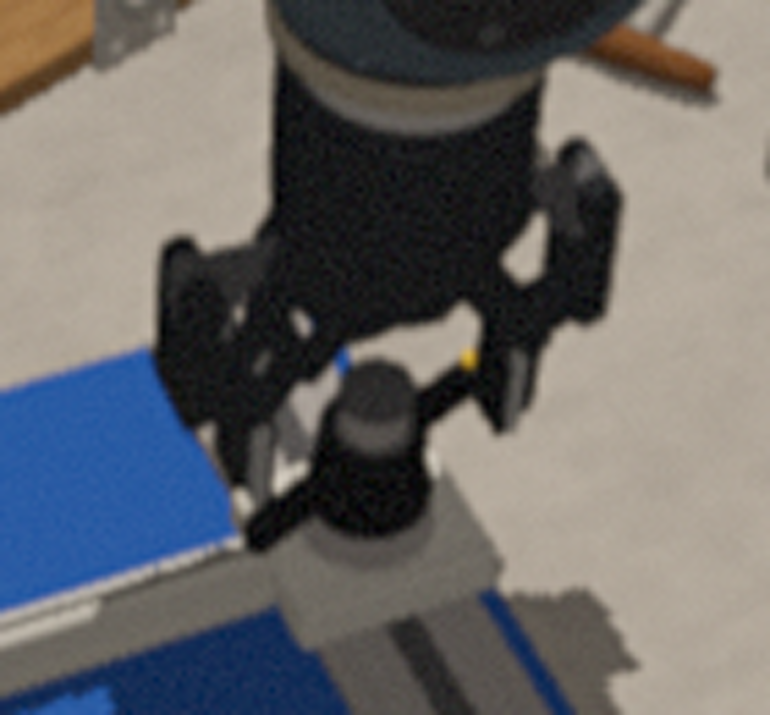

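The yellow dot is now at about 0.34 rad and 0.089 m high. That is 9 mm lower than before, so the nut has dropped into the thread start. Next I'll regrip and run it forward.

```bash
python3 - <<'E'
from h import *
manip.movel(W3(*AX,.125),rate=.15)
down(1.3,.074); st("dn")
P=np.linspace(1.3,-2.6,8)[1:]; Z=np.linspace(.074,.070,8)[1:]
for p,z in zip(P,Z): turn(p,z); st("%.2f"%p)
nuth(manip.camera("scene"))
manip.movel(W3(*AX,.125),rate=.15)
down(1.4,.070); st("dn2")
c=manip.camera("scene");save(c,"s4.png",(290,190,430,320),5.5);nuth(c)
E
```

```text
dn t=19.92 p [ 0.5967 -0.1375  0.0747] b [0.061  0.0097] F [ 0.1 -0.   1.2] M [ 0.05  0.05 -0.  ] op 0.0760 j6 -1.465
0.74 t=20.51 p [ 0.5966 -0.1375  0.0741] b [0.0608 0.0097] F [-0.3 -0.9  0.6] M [-0.   -0.02  0.02] op 0.0760 j6 -0.911
0.19 t=21.10 p [ 0.5963 -0.1374  0.073 ] b [0.0606 0.0098] F [ 0.2  0.2 -0.5] M [ 0.   -0.01 -0.01] op 0.0761 j6 -0.355
-0.37 t=21.69 p [ 0.5963 -0.1374  0.0723] b [0.0605 0.0098] F [-0.3 -0.1  0.2] M [ 0.02 -0.04  0.03] op 0.0763 j6 0.201
-0.93 t=22.28 p [ 0.5963 -0.1373  0.0717] b [0.0605 0.0098] F [ 0.7  0.4 -0.2] M [ 0.01 -0.01  0.04] op 0.0761 j6 0.758
-1.49 t=22.88 p [ 0.5963 -0.1373  0.0712] b [0.0606 0.0098] F [-0.2  1.  -1.3] M [ 0.   -0.01 -0.01] op 0.0761 j6 1.316
-2.04 t=23.47 p [ 0.5963 -0.1374  0.0706] b [0.0605 0.0098] F [-0.6  0.   0.2] M [-0.03 -0.02 -0.04] op 0.0757 j6 1.873
-2.60 t=24.06 p [ 0.5963 -0.1374  0.07  ] b [0.0606 0.0098] F [-0.9 -0.3  0.4] M [ 0.04 -0.02  0.03] op 0.0763 j6 2.430
no dot
dn2 t=29.07 p [ 0.5967 -0.1375  0.0707] b [0.061  0.0097] F [ 0.1 -0.1 -0.2] M [-0.03  0.02  0.05] op 0.0760 j6 -1.565
dot n 4 z 0.0839 r 0.0465 ang -2.974
```

View pics/s4.png

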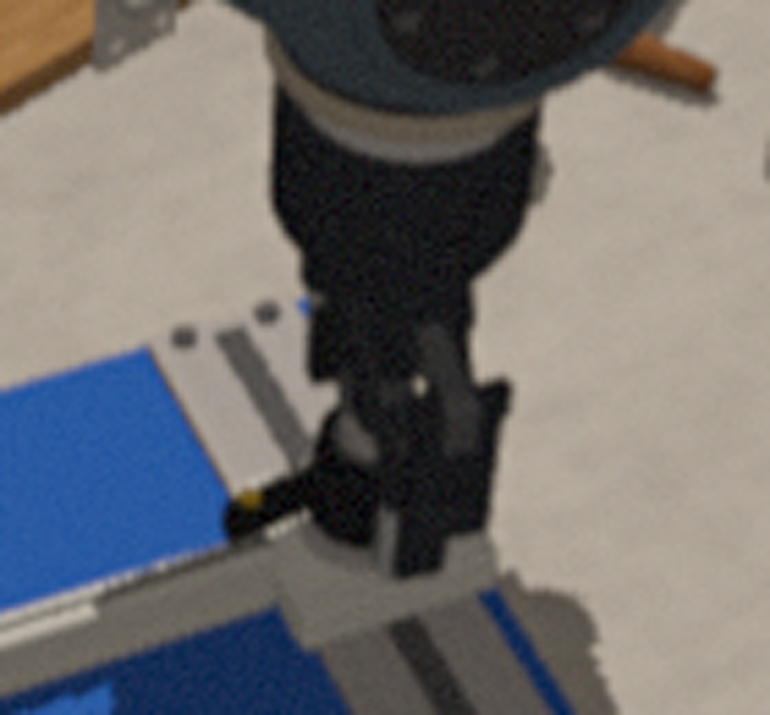

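The nut is at 3.31 rad and 0.084 m, as expected halfway down. Now the last half-turn, with small torque-watched steps at the end.

```bash
python3 - <<'E'
from h import *
P=np.linspace(1.4,-2.45,7)[1:]; Z=np.linspace(.070,.066,7)[1:]
for p,z in zip(P,Z): turn(p,z)
st(p); p=-2.45
while p>-2.98:
    p-=.04; turn(p,.066); s=manip.sense()
    M=s["wrist_torque"][2]; print("%.2f"%p,"Mz %.2f"%M,np.round(s["ft_force"],1),"j6 %.3f"%s["joint_positions"][5])
    if abs(M)>.8: break
st()
E
```

```text
-2.45 t=33.08 p [ 0.5963 -0.1374  0.066 ] b [0.0606 0.0098] F [-0.1  0.1 -0.2] M [-0.    0.04  0.03] op 0.0757 j6 2.281
-2.49 Mz -0.01 [-0.2  1.1  0.1] j6 2.322
-2.53 Mz -0.00 [0.1 0.2 0.7] j6 2.362
-2.57 Mz 0.05 [-0.1 -0.2  1.1] j6 2.402
-2.61 Mz 0.01 [ 0.6 -0.7  0.2] j6 2.443
-2.65 Mz 0.03 [ 0.1 -0.9 -0.1] j6 2.483
-2.69 Mz 0.04 [ 0.  -0.6  0.2] j6 2.523
-2.73 Mz 0.03 [ 0.4 -0.2  0.3] j6 2.563
-2.77 Mz 0.29 [0.1 1.5 0.1] j6 2.602
-2.81 Mz 1.01 [-0.1  0.5  0.3] j6 2.642
 t=35.33 p [ 0.5963 -0.1373  0.066 ] b [0.0605 0.0099] F [-0.1  0.5  0.3] M [0.16 0.01 1.01] op 0.0760 j6 2.642
```

```bash
python3 - <<'E'
from h import *
turn(-2.84,.066); st("a")
turn(-2.3,.066); st("back")
manip.movel(W3(*AX,.15),rate=.15)
manip.set_joints([-1.307, 0.351, 1.652, -0, 1.139, 1.4]); st()
c=manip.camera("top");save(c,"t5.png",(290,190,450,345),5);nuth(c)
for l in("jam_jar","pick_cup","cheese_wedge"): print(l,[ (r["point"],round(r["conf"],2)) for r in manip.look_for(l,c)[:1]])
c=manip.camera("scene");save(c,"s5.png",(230,230,430,390),4);nuth(c)
E
python3 ck.py
```

```text
a t=35.58 p [ 0.5963 -0.1373  0.066 ] b [0.0605 0.0098] F [-0.3  1.5  1. ] M [0.18 0.02 1.62] op 0.0760 j6 2.672
back t=36.16 p [ 0.5963 -0.1375  0.066 ] b [0.0605 0.0097] F [-0.5 -0.3 -0.2] M [-0.02  0.05 -0.01] op 0.0756 j6 2.138
 t=38.90 p [ 0.1885 -0.5166  0.2418] b [-0.2916 -0.4216] F [ 0.3 -0.5  0.2] M [0.02 0.06 0.01] op 0.0758 j6 1.400
dot n 12 z 0.0794 r 0.0449 ang -0.002
jam_jar [([259.6, 154.8], 0.61)]
pick_cup [([194.0, 344.8], 0.61)]
cheese_wedge [([192.4, 346.0], 0.6)]
dot n 11 z 0.0799 r 0.0441 ang -0.034
blade line by at -0.098: 0.009578492440170684 at 0.06 0.00956849047268972 slope -6.330359165167714e-05 37
white [[-0.10238  0.01074]
 [-0.10414  0.01027]
 [-0.10594  0.01015]
 [-0.10777  0.01023]
 [-0.10969  0.011  ]] 0.010271679002348202
```

View pics/t5.png

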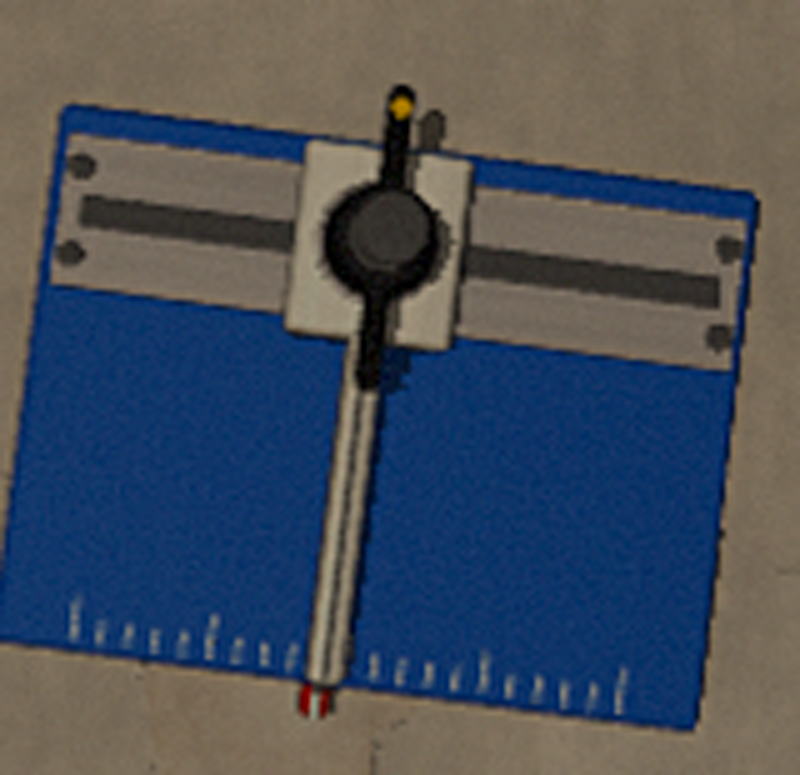

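View pics/s5.png

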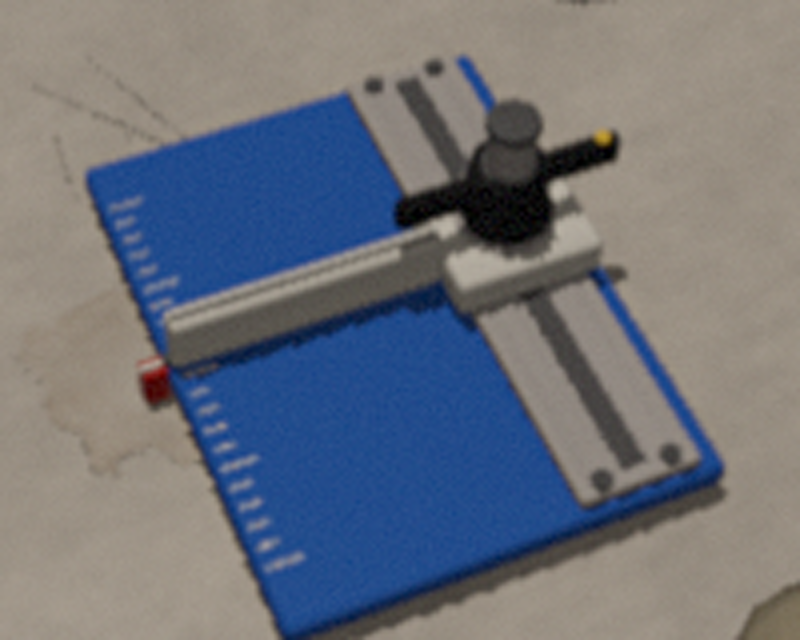

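The nut is tight: wings along board x, dot at 0.00 rad and about 0.080 m high. The stop hasn't moved. Handing in.

```bash
python3 -c "
from h import *
manip.finish_job(); st()"
```

```text
the job is handed in; nothing more can be done
the job is handed in; nothing more can be done
```

The stop is on the mark and the wing nut is locked tight. I handed the job in at about 39 s, with the arm back at its start position and touching nothing.

- **Stop:** I gripped the blade and slid it about 49 mm to the clip. The last top-camera check put its centre line about 0.7 mm short of the white line. Before the nut was turned, the scene camera showed about 0.3 mm. I left it there, since both are within the cameras' accuracy of about 2 mm, and it did not move while I tightened the nut.
- **Nut:** I turned it backward to about 6.6 rad, and the wing top was then at 0.089 m, the height expected once the nut has dropped into the thread start. I then ran it forward in two strokes to the hard stop, ending with a twist of about 1.6 N·m and almost no sideways force. The final check showed the wings along board x (0.00 rad from the top camera, −0.03 from the scene camera) and the wing top at 0.080 m, which matches tight on the washer.
- **Bystanders:** The robot did not go near the jar, pick pot or cheese. In the last top picture the jar and pot were found within about 3 pixels (roughly 5 mm) of where they started. The cheese check failed: the network pointed at the pick pot instead, so its position is not confirmed by that check. An earlier top picture, taken after the stop was moved, showed the cheese in its original place.

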